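# Open the pressure cap of a film-rinse tank

## Robot

A 6-joint arm with a two-finger parallel gripper is mounted at the origin on the work surface. World frame = base frame: x ahead of the robot, y to its left, z up, the work surface at z = 0. Lengths are in mm, angles in rad, forces in N, time in s.
With the tool pointing down it reaches from about 275 to 875 mm from the base axis. Payload 12.5 kg.
Tool frame: the origin (TCP) lies at the very end of the fingers, on their centre line; the grasp point (between the pads) lies 19 mm behind it; z points along the fingers, y is the line along which they close (so a half turn about z gives the same grasp; the last joint's range is limited). The gripper opens to 85 mm and grips with 20 to 120 N. Pads are 22 mm wide; open, the fingers measure 114 mm over their backs; the gripper's body (76 mm by 85 mm) begins 54 mm behind the grasp point. The pads swing forward as they close: fully open they stand 13 mm farther back than shut.
Start: joints at [-1.328, 0.351, 1.652, -0, 1.139, -0.085], TCP at [177.097, -520.693, 231.29] pointing down, gripper open.
Joint ranges: [-2.75, 2.75], [-0.79, 2.1], [0.01, 2.65], [-1.57, 4.71], [0.07, 3.14], [-2.87, 2.87]. Speed limits (rad/s): [2.22, 2.22, 2.79, 3.14, 3.14, 3.14].

## Interface

Orientations are given as a unit quaternion [x, y, z, w].
In Python, from cell import manip gives the robot as it stands.
- The arm moves only by the tool drive_tool, never from a script. Its arguments are lists of equal length, an entry for each row: "xyz": the shift along the tool's x, y, z in units of 25 mm (1.0 is 25 mm), a list of three; "spin": the turn about the tool's z in units of 5 degrees (1.0 is 5 degrees); "jaw": the finger opening in mm, from 0 to 85.4. In form: {"xyz": [[tx, ty, tz], ...], "spin": [spin, ...], "jaw": [jaw, ...]}. A call has 1 to 20 rows; each row is the pose to reach, as a shift and turn from the pose commanded when the call began, along the tool's axes at that moment; what a row does not reach only later rows make up. A row lasts 1/8 s, in which the tool goes at most 62.5 mm and 10.7 degrees, less where a joint would pass 70% of its speed; a pose out of reach is approached as far as the arm can. A call with a gripper value outside its range is refused whole. The fingers move at their own pace and stop on an object; the grip force is fixed at half the most. Time passes only in rows, so rows that repeat a pose let the fingers close. It gives the time, the measured TCP pose, the force, the opening and the grip force at its end, in the units of the state.
- manip.get_state(): the state, without advancing time (a new reading comes with each control period).
- manip.get_image(name): name is "side" or "top" or "wrist"; returns a dict with "color" (480x640x3 uint8, red, green, blue), "intrinsics" (3x3 intrinsics, pixels), "k1" (the pictures are not rectified: a ray, as slopes to the right and down, at radius r is drawn at 1 + k1 r^2 times it, then the intrinsics apply), "pose" (4x4, takes a point from camera to world coordinates). Camera axes: x right, y up, looking along -z (the intrinsics and any distortion apply to the point x, -y, -z); pixel columns grow to the right and rows downward; lengths in mm; the calibration is good to about 2 mm. A picture is of the moment at which its call begins. There is no depth.
- manip.job_done(): hands the job in; it is judged then, once.
The state is a dict: "clock": time; "joint_positions": joint angles; "joint_vel": joint speeds; "effort": joint torques, N m; "position": TCP position; "tool_rot": TCP orientation; "ft_force": force on the tool from outside, world axes, zero at the start; "wrist_torque": the same for the moment, N m; "opening": finger opening in mm; "finger_force": force on a finger pad.
Only numpy, scipy, OpenCV 4.12 (cv2) and the standard library are available. Lean on these libraries where they do the work, as an engineer would, in place of code of your own. Each camera call takes 0.05 s, during which the arm holds its last target. There are 200 camera calls.

## Task

Open the rinse-water pressure tank: turn its cap counter-clockwise to the first stop, press it down there, turn it on past the stop until it comes free, and lift it off. Set the cap down upright in the white tray without dropping it, and let go. Feel your way and never force the cap against the tank; leave the film reel, film box and bottle where they are.

Things in the scene. Friction and masses are not known exactly. Their poses are not given: they have to be found in the camera images.
- cap_grip (a point): Cap of the pressure tank, 240 to 375 g, loose, locked in the tank at the start. Black upright grip bar 60 mm long, 14 mm wide, 36 mm tall, on a round steel plate 92 mm across and 8 mm thick; grip across its width. This point: on the cap's axis in the bar, 12 mm below the bar's top, 24 mm above the plate. z: the cap's axis, up; x: along the bar; y: across it.
- cap_foot (a point): Centre of the cap's flat foot, 56 mm below cap_grip, hidden in the tank at the start; same axes. The stem, 48 mm across, runs 24 mm up from here to the plate; two opposite lugs 6 mm thick reach 36 mm from the axis. The cap stands by itself on this foot. A spring seal pushes the cap up: about 8 N at the start, 0.4 N more per mm pressed down. 2 mm of play sideways.
- tank_mouth (a point): Centre of the mouth of the filler collar (86 mm across, 158 mm above the bench) of a round steel tank 160 mm across, both fixed; hidden by the cap. z up. From above, the cap turns easily counter-clockwise by 0.28 to 0.65 rad (unmarked, differs each time) to a hard first stop. Some 0.4 N m tells a stop; over 0.8 N m against it, or over 30 N down, is forcing it.
- tank_base (a point): Centre of the underside of the tank, 158 mm below tank_mouth. Only within 0.1 rad before the first stop can the cap be pressed down 8 mm to the bottom; elsewhere a ledge stops it after 2 mm. Pressed down over 5 mm it turns on past the stop, to a hard end wall 0.72 rad beyond it; from 0.65 rad beyond, it lifts straight up, clear of the collar after 25 mm.
- tray_in (a point): Centre of the inner floor of the white open tray, 160 x 160 mm outside, walls 4 mm thick, rim 18 mm above the bench, floor about 4 mm above the bench, fixed to the bench. z is up.
- reel: Bystander: black film reel lying flat, 84 mm across, 22 mm high, loose; origin under its centre.
- filmbox: Bystander: black film box with a paper label, about 56 x 111 x 114 mm high, loose; origin under its centre.
- bottle: Bystander: white plastic bottle, 64 mm across, 150 mm high, loose; origin under its centre.
Things that resemble listed ones, but are neither listed nor needed, are in the scene too. What is shaped like the part that bears cap_grip but blue or yellow is not meant.

How it is judged (in metres and radians):
On the way, in this order (a step that is already met when the one before it is completed fails the run):
1. the cap is pressed down at its first stop, more than 5.5 mm below where it started (z of cap_grip in the frame of tank_mouth below 0.0365 m and horizontal distance between cap_grip and tank_mouth below 0.006 m), for 0.1 s.
2. the cap is lifted off, clear of the collar (z of cap_grip in the frame of tank_mouth above 0.068 m), for 0.1 s.
At the end, for the whole second after the job is handed in: The cap stands upright (within 0.12 rad) on the tray's floor, its axis within 60 mm of the tray's centre, released and at rest (horizontal distance between cap_grip and tray_in below 0.06 m and z of cap_grip in the frame of tray_in between 0.05 and 0.062 m and angle between cap_grip's own z axis and vertical below 0.12 rad and linear speed of cap below 0.02 m/s); the robot touches nothing.
It fails at once if the cap is forced against the tank's collar with more than 60 N (contact force between cap and collar above 60 N).
It fails at once if the cap is dropped (moving faster than 0.6 m/s while no finger touches it) (contact force between the fingers and cap below 0.1 N and linear speed of cap above 0.6 m/s).
It fails at once if the reel is moved by more than 20 mm (distance of reel from where it was at the start of the episode above 0.02 m).
It fails at once if the filmbox is moved by more than 20 mm (distance of filmbox from where it was at the start of the episode above 0.02 m).
It fails at once if the bottle is moved by more than 20 mm (distance of bottle from where it was at the start of the episode above 0.02 m).
It also fails if it takes over 67 s, if anything falls off the work surface, if the arm or the gripper's body presses on something with over 40 N, if the wrist force passes 120 N, or if a joint passes its speed limit or range.

## Working session

There is one attempt and no reset: what is moved stays moved. The work goes in short steps, Python scripts to look and compute and a tool call to move; the robot and the scene stay as the last step left them, time stands still between calls to the robot, and variables do not carry over. Pictures are saved under pics/ and viewed, at most 10 in all, crops included, and the job is handed in when it is done.

Besides the shell and the picture viewer there is one more tool, called after "Call:" by a JSON object that holds its "name" and its "arguments". drive_tool: Moves the arm, as the interface text tells. Its arguments: {"type":"object","properties":{"xyz":{"type":"array"},"spin":{"type":"array"},"jaw":{"type":"array"}},"required":["xyz","spin","jaw"]}

```bash
mkdir -p pics; cat > h.py <<'E'
import numpy as np, cv2
from cell import manip
def shot(n,f):
    im=manip.get_image(n); cv2.imwrite(f'pics/{f}.png',im['color'][:,:,::-1]); return im
def pix2plane(im,uv,z):
    K=np.array(im['intrinsics']);T=np.array(im['pose'])
    k=float(im['k1'])
    p=cv2.undistortPoints(np.array([[uv]],float),K,np.array([k,0,0,0,0.]))[0,0]
    d=T[:3,:3]@np.array([p[0],-p[1],-1]);o=T[:3,3]
    return o+d*(z-o[2])/d[2]
E
python3 - <<'E'
from h import *
import pickle
d={n:shot(n,n+'0') for n in('top','side')}
pickle.dump({n:{k:d[n][k] for k in('intrinsics','pose','k1')} for n in d},open('cal.pkl','wb'))
for n in d: print(n,d[n]['intrinsics'],d[n]['pose'],d[n]['k1'])
print(manip.get_state())
E
```

```text
top [[612.41850319   0.         323.32526829]
 [  0.         612.41850319 236.01684245]
 [  0.           0.           1.        ]] [[ 1.71219609e-03  9.90916063e-01 -1.34470903e-01  3.89083324e+02]
 [-9.99998388e-01  1.76926392e-03  3.04889091e-04 -1.56399314e+01]
 [ 5.40034015e-04  1.34470164e-01  9.90917496e-01  1.21905028e+03]
 [ 0.00000000e+00  0.00000000e+00  0.00000000e+00  1.00000000e+00]] -0.18110409769185745
side [[586.65489259   0.         315.27830886]
 [  0.         586.65489259 227.32927315]
 [  0.           0.           1.        ]] [[-9.87359997e-01  9.04135822e-02 -1.30175344e-01  3.96642977e+02]
 [-1.58423620e-01 -5.38583792e-01  8.27544232e-01  7.72324786e+02]
 [ 4.71090820e-03  8.37706919e-01  5.46099738e-01  6.29224868e+02]
 [ 0.00000000e+00  0.00000000e+00  0.00000000e+00  1.00000000e+00]] -0.05883619064469757
{'clock': 0.1, 'joint_positions': array([-1.32762884e+00,  3.51186342e-01,  1.65231172e+00, -1.08966177e-06,
        1.13910389e+00, -8.45944523e-02]), 'joint_vel': array([ 0.00118563, -0.00081327, -0.00059862, -0.0007286 , -0.0007509 ,
        0.00224252]), 'effort': array([ 9.29383350e-04, -5.06831253e+01, -2.91875803e+01, -6.51901973e-05,
        2.65559582e-03, -3.58849411e-05]), 'position': array([ 177.01886577, -520.44288159,  230.82846175]), 'tool_rot': array([ 9.86601378e-01,  1.63148602e-01, -4.04629046e-05, -5.03021577e-04]), 'ft_force': array([-0.47713687,  0.00289701, -0.43494598]), 'wrist_torque': array([0.06494808, 0.01517039, 0.01206447]), 'finger_force': 0.0, 'opening': 85.21533632159145}
```

View pics/top0.png

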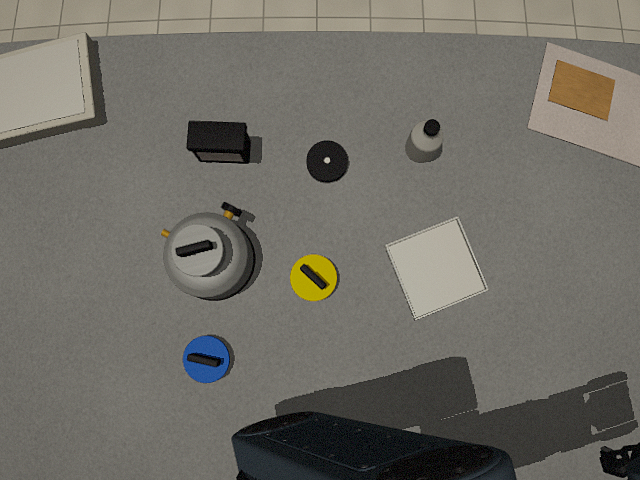

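View pics/side0.png

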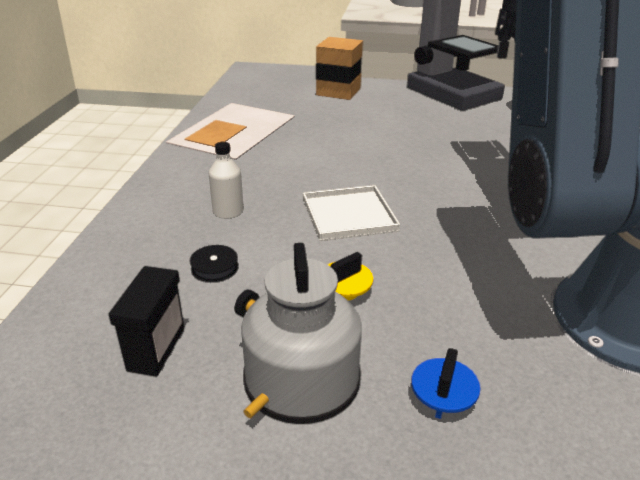

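The top view shows the tank at about (209,256), the cap plate near (199,250), its bar from (176,253) to (216,244), and the tray corners (386,246), (458,218), (487,290), (415,319). The side view shows the bar at (300,265) on top of the tank.

```bash
python3 - <<'E'
from h import *
import pickle
c=pickle.load(open('cal.pkl','rb'))
t=cv2.cvtColor(cv2.imread('pics/top0.png'),cv2.COLOR_BGR2GRAY)
m=np.zeros_like(t);m[230:268,168:224]=(t[230:268,168:224]<60)
n,l,s,ce=cv2.connectedComponentsWithStats(m);i=1+np.argmax(s[1:,4]);print(s[i],ce[i])
r=cv2.minAreaRect(np.argwhere(l==i)[:,::-1].astype(np.float32));print(r)
b=cv2.boxPoints(r)
for p in b: print(p,pix2plane(c['top'],p,212))
print('ctr',pix2plane(c['top'],r[0],200),pix2plane(c['top'],r[0],212))
print('plate',pix2plane(c['top'],(199,249.5),176))
P=[pix2plane(c['top'],p,18) for p in((386,246),(458,218),(487,290),(415,319))];print(P,np.mean(P,0))
# side bar
g=cv2.cvtColor(cv2.imread('pics/side0.png'),cv2.COLOR_BGR2GRAY)
m=np.zeros_like(g);m[238:296,285:318]=(g[238:296,285:318]<60)
ys,xs=np.nonzero(m);print(xs.min(),xs.max(),ys.min(),ys.max(),xs.mean(),ys.mean())
print(pix2plane(c['side'],(xs.mean(),ys.mean()),194))
E
```

```text
[176 240  38  17 380] [194.22894737 248.20789474]
((194.23077392578125, 248.3461456298828), (10.787812232971191, 37.62578582763672), 74.74488067626953)
[174.66154 248.0923 ] [504.91041778 232.74882671 212.        ]
[210.96153 238.1923 ] [521.74504567 171.55489623 212.        ]
[213.8     248.59999] [504.28092899 166.32264103 212.        ]
[177.50002 258.5    ] [487.44410935 227.34557432 212.        ]
ctr [505.97569295 201.96845846 200.        ] [504.59920696 199.40597383 212.        ]
plate [506.75125129 198.66706522 176.        ]
[array([ 532.35637789, -140.05989727,   18.        ]), array([ 589.01777588, -286.0490056 ,   18.        ]), array([ 444.51089481, -341.09031417,   18.        ]), array([ 388.42316868, -195.78609056,   18.        ])] [ 488.57705431 -240.7463269    18.        ]
294 307 243 291 300.5191256830601 267.39344262295083
[503.99624735 204.88393093 194.        ]
```

```bash
python3 -c "
import cv2
t=cv2.imread('pics/top0.png')[190:310,150:270];s=cv2.imread('pics/side0.png')[230:350,240:360]
cv2.imwrite('pics/c0.png',cv2.hconcat([cv2.resize(x,(400,400),interpolation=0) for x in(t,s)]))"
```

```text
(no output)
```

View pics/c0.png

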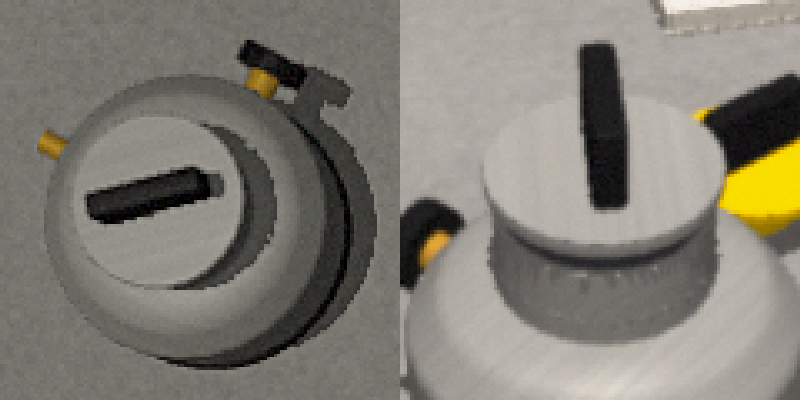

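The crop shows the plate centred at about (198,250) in the top image, with no occlusion. I'll move above it and refine with the wrist camera.

```bash
cat >> h.py <<'E'
from scipy.spatial.transform import Rotation as R
def go(x,y,z,yaw):
    s=manip.get_state();r=R.from_quat(s['tool_rot']);a=r.as_matrix()[:,0]
    y0=np.degrees(np.arctan2(a[1],a[0]))
    d=r.inv().apply(np.array([x,y,z])-s['position'])
    print('units',np.round(d/25,3),'spin',np.round(-((yaw-y0+180)%360-180)/5,3),'yaw0',y0)
def st():
    s=manip.get_state();a=R.from_quat(s['tool_rot']).as_matrix()
    print(s['clock'],s['position'].round(1),'yaw',np.degrees(np.arctan2(a[1,0],a[0,0])).round(2),'F',s['ft_force'].round(2),'T',s['wrist_torque'].round(3),s['opening'],s['finger_force'],s['joint_positions'].round(2))
E
python3 -c "
from h import *
go(506,201,300,105.4)"
```

```text
units [ 21.749 -23.088  -2.742] spin -17.324 yaw0 18.77939973275849
```

Call:
{"name": "drive_tool", "arguments": {"xyz": [[0, 0, -2.8], [1.7, -1.7, -2.8], [3.4, -3.4, -2.8], [5.1, -5.1, -2.8], [6.8, -6.9, -2.8], [8.5, -8.7, -2.8], [10.2, -10.5, -2.8], [11.9, -12.3, -2.8], [13.6, -14.1, -2.8], [15.3, -15.9, -2.8], [17.0, -17.7, -2.8], [18.7, -19.5, -2.8], [20.4, -21.3, -2.8], [21.75, -23.1, -2.8], [21.75, -23.1, -2.8], [21.75, -23.1, -2.8], [21.75, -23.1, -2.8], [21.75, -23.1, -2.8]], "spin": [0, -1.5, -3, -4.5, -6, -7.5, -9, -10.5, -12, -13.5, -15, -16.5, -17.3, -17.3, -17.3, -17.3, -17.3, -17.3], "jaw": [85, 85, 85, 85, 85, 85, 85, 85, 85, 85, 85, 85, 85, 85, 85, 85, 85, 85]}}

```text
clock: 2.35
position: [505.9, 200.3, 301.6]
tool_rot: [0.607, 0.794, 0.0, 0.0]
ft_force: [-0.3, 0.1, 0.2]
opening: 84.8
finger_force: 0.0
```

```bash
python3 - <<'E'
from h import *
import pickle
st();im=shot('wrist','w1');pickle.dump({k:im[k] for k in('intrinsics','pose','k1')},open('w1.pkl','wb'));print(im['pose'])
E
```

```text
2.35 [505.9 200.3 301.6] yaw 105.21 F [-0.28  0.13  0.23] T [-0.015 -0.01  -0.025] 84.830581648611 0.0 [ 0.29  0.28  1.58 -0.    1.29  0.03]
[[ 9.65180168e-01 -2.50392483e-01 -7.57023603e-02  4.88243161e+02]
 [ 2.61585372e-01  9.24517770e-01  2.77200263e-01  2.70613503e+02]
 [ 5.79315407e-04 -2.87350826e-01  9.57825228e-01  4.43913014e+02]
 [ 0.00000000e+00  0.00000000e+00  0.00000000e+00  1.00000000e+00]]
```

View pics/w1.png

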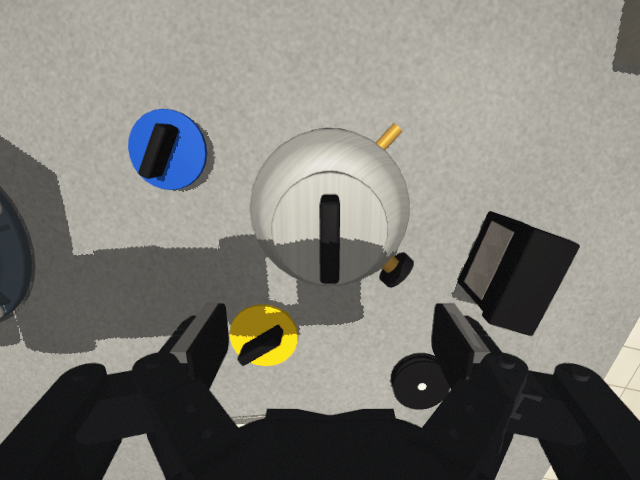

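The wrist view shows the bar centred on column 330, running from row 195 to row 283, with the plate spanning columns 272 to 388. I'll fit the bar's model to its outline.

```bash
python3 - <<'E'
from h import *
import pickle
from scipy.optimize import minimize
def proj(im,P):
    T=np.array(im['pose']);q=(P-T[:3,3])@T[:3,:3]
    return cv2.projectPoints(q*[1,-1,-1],np.zeros(3),np.zeros(3),np.array(im['intrinsics']),np.array([im['k1'],0,0,0,0.]))[0][:,0]
box=np.array([[a,b,c] for a in(-30,30) for b in(-7,7) for c in(-24,12)],float)
def mask(im,p):
    t=np.radians(p[2]);Rz=np.array([[np.cos(t),-np.sin(t),0],[np.sin(t),np.cos(t),0],[0,0,1]])
    h=cv2.convexHull(np.float32(proj(im,box@Rz.T+[p[0],p[1],200])))
    m=np.zeros((480,640),np.uint8);cv2.fillConvexPoly(m,np.int32(np.round(h*16)),255,cv2.LINE_AA,4);return m/255.
c=pickle.load(open('cal.pkl','rb'));w=pickle.load(open('w1.pkl','rb'))
for nm,im,f,(r0,r1,c0,c1),th in(('wrist',w,'w1',(180,290,310,350),60),('top',c['top'],'top0',(232,266,170,214),60),('side',c['side'],'side0',(238,296,288,316),70)):
    g=cv2.cvtColor(cv2.imread(f'pics/{f}.png'),cv2.COLOR_BGR2GRAY)
    o=np.zeros((480,640));o[r0:r1,c0:c1]=g[r0:r1,c0:c1]<th
    r=minimize(lambda p:((mask(im,p)-o)**2).sum(),[505,201,105],method='Nelder-Mead',options=dict(initial_simplex=[[505,201,105],[511,201,105],[505,207,105],[505,201,111]]))
    print(nm,r.x.round(2),r.fun,o.sum())
E
```

```text
wrist [506.62 202.56 105.67] 248.39134179161863 1729.0
top [506.24 202.53 101.16] 94.63409457900806 380.0
side [504.63 202.91 101.81] 120.70709727028067 571.0
```

```bash
python3 -c "
from h import *
st();go(506,202.5,184,105.4)"
```

```text
2.4 [505.9 200.4 301.5] yaw 105.22 F [-0.91  0.15 -0.19] T [ 0.015 -0.072  0.022] 84.90052388538065 0.0 [ 0.29  0.28  1.58 -0.    1.29  0.03]
units [0.08  0.023 4.701] spin -0.036 yaw0 105.21969802095624
```

Call:
{"name": "drive_tool", "arguments": {"xyz": [[0.08, 0.02, 1], [0.08, 0.02, 2], [0.08, 0.02, 3], [0.08, 0.02, 4], [0.08, 0.02, 4.5], [0.08, 0.02, 4.7], [0.08, 0.02, 4.7]], "spin": [0, 0, 0, 0, 0, 0, 0], "jaw": [60, 50, 40, 40, 40, 40, 40]}}

```text
clock: 3.28
position: [506.2, 203.2, 184.2]
tool_rot: [0.607, 0.795, 0.0, 0.0]
ft_force: [-0.9, 0.5, 0.3]
opening: 39.9
finger_force: 0.0
```

Call:
{"name": "drive_tool", "arguments": {"xyz": [[0, 0, 0], [0, 0, 0], [0, 0, 0], [0, 0, 0], [0, 0, 0], [0, 0, 0]], "spin": [0, 0, 0, 0, 0, 0], "jaw": [25, 18, 14, 8, 5, 5]}}

```text
clock: 4.03
position: [505.7, 203.1, 183.8]
tool_rot: [0.607, 0.795, -0.0, -0.0]
ft_force: [-4.6, -1.5, 5.4]
opening: 12.7
finger_force: 59.9
```

```bash
python3 -c "
from h import *
st()"
```

```text
4.025 [505.7 203.1 183.8] yaw 105.28 F [-4.61 -1.47  5.38] T [-0.288  1.039 -0.056] 12.70998915956791 59.910011887550354 [0.3  0.4  1.71 0.   1.03 0.03]
```

Call:
{"name": "drive_tool", "arguments": {"xyz": [[0, -0.02, 0], [0, -0.02, 0], [0, -0.02, 0], [0, -0.02, 0], [0, -0.02, 0], [0, -0.02, 0]], "spin": [-0.6, -1.2, -1.8, -2.4, -2.8, -2.8], "jaw": [5, 5, 5, 5, 5, 5]}}

```text
clock: 4.78
position: [506.2, 203.3, 184.2]
tool_rot: [0.506, 0.863, 0.001, 0.001]
ft_force: [2.7, -0.2, 4.5]
opening: 13.2
finger_force: 60.0
```

```bash
python3 -c "
from h import *
st()"
```

```text
4.775 [506.2 203.3 184.2] yaw 119.27 F [ 2.73 -0.22  4.46] T [ 0.212 -0.491  0.013] 13.190486378592992 59.96645271778107 [ 0.3   0.4   1.71 -0.    1.03 -0.21]
```

Call:
{"name": "drive_tool", "arguments": {"xyz": [[0, 0, 0], [0, 0, 0], [0, 0, 0]], "spin": [-0.3, -0.5, -0.5], "jaw": [5, 5, 5]}}

```text
clock: 5.15
position: [505.8, 203.2, 184.0]
tool_rot: [0.486, 0.874, 0.0, 0.0]
ft_force: [3.6, 1.3, 4.5]
opening: 13.0
finger_force: 60.0
```

```bash
python3 -c "
from h import *
st()"
```

```text
5.15 [505.8 203.2 184. ] yaw 121.79 F [3.63 1.29 4.46] T [ 0.291 -0.848 -0.002] 13.019219289575352 59.95882451534271 [ 0.3   0.4   1.71  0.    1.03 -0.26]
```

Call:
{"name": "drive_tool", "arguments": {"xyz": [[0, 0.01, 0], [0, 0.01, 0], [0, 0.01, 0]], "spin": [-0.3, -0.5, -0.5], "jaw": [5, 5, 5]}}

```text
clock: 5.52
position: [505.6, 203.1, 183.7]
tool_rot: [0.467, 0.884, -0.0, -0.0]
ft_force: [2.5, 1.3, 5.1]
opening: 13.4
finger_force: 60.0
```

```bash
python3 -c "
from h import *
st()"
```

```text
5.525 [505.6 203.1 183.7] yaw 124.3 F [2.52 1.29 5.09] T [ 0.076 -0.61   0.053] 13.422885731749675 59.97602462768555 [ 0.3   0.4   1.71 -0.    1.03 -0.3 ]
```

Call:
{"name": "drive_tool", "arguments": {"xyz": [[0, 0, 0], [0, 0, 0], [0, 0, 0]], "spin": [-0.2, -0.4, -0.4], "jaw": [5, 5, 5]}}

```text
clock: 5.9
position: [505.5, 203.1, 183.7]
tool_rot: [0.452, 0.892, -0.0, -0.0]
ft_force: [1.7, -1.6, 5.0]
opening: 12.9
finger_force: 60.0
```

```bash
python3 -c "
from h import *
st()"
```

```text
5.9 [505.5 203.1 183.7] yaw 126.3 F [ 1.7  -1.57  4.98] T [ 0.098 -0.404  0.009] 12.889352736890139 59.988051652908325 [ 0.3   0.4   1.71 -0.    1.03 -0.34]
```

Call:
{"name": "drive_tool", "arguments": {"xyz": [[0, 0, 0], [0, 0, 0], [0, 0, 0]], "spin": [-0.2, -0.4, -0.4], "jaw": [5, 5, 5]}}

```text
clock: 6.28
position: [505.5, 203.1, 183.7]
tool_rot: [0.436, 0.9, -0.0, -0.0]
ft_force: [1.0, -0.1, 6.1]
opening: 13.2
finger_force: 60.0
```

```bash
python3 -c "
from h import *
st()"
```

```text
6.275 [505.5 203.1 183.7] yaw 128.3 F [ 0.98 -0.14  6.1 ] T [-0.027 -0.193  0.016] 13.22109478849824 59.983972907066345 [ 0.3   0.4   1.71  0.    1.03 -0.37]
```

Call:
{"name": "drive_tool", "arguments": {"xyz": [[0, 0, 0], [0, 0, 0], [0, 0, 0]], "spin": [-0.2, -0.4, -0.4], "jaw": [5, 5, 5]}}

```text
clock: 6.65
position: [505.5, 203.1, 183.7]
tool_rot: [0.42, 0.907, -0.0, -0.0]
ft_force: [0.1, 1.1, 5.0]
opening: 12.9
finger_force: 60.0
```

```bash
python3 -c "
from h import *
st()"
```

```text
6.65 [505.5 203.1 183.7] yaw 130.3 F [0.07 1.09 5.03] T [-0.11  -0.064  0.007] 12.918662969622005 59.98013377189636 [ 0.3   0.4   1.71 -0.    1.03 -0.41]
```

Call:
{"name": "drive_tool", "arguments": {"xyz": [[0, 0, 0], [0, 0, 0], [0, 0, 0]], "spin": [-0.2, -0.4, -0.4], "jaw": [5, 5, 5]}}

```text
clock: 7.02
position: [505.6, 203.2, 183.8]
tool_rot: [0.404, 0.915, -0.0, -0.0]
ft_force: [0.7, 0.4, 4.4]
opening: 13.1
finger_force: 60.0
```

```bash
python3 -c "
from h import *
st()"
```

```text
7.025 [505.6 203.2 183.8] yaw 132.31 F [0.68 0.37 4.45] T [-0.055 -0.104 -0.011] 13.107122098688539 59.97357487678528 [ 0.3   0.4   1.71  0.    1.03 -0.44]
```

Call:
{"name": "drive_tool", "arguments": {"xyz": [[0, 0, 0], [0, 0, 0], [0, 0, 0]], "spin": [-0.2, -0.4, -0.4], "jaw": [5, 5, 5]}}

```text
clock: 7.4
position: [505.4, 203.0, 183.7]
tool_rot: [0.389, 0.921, -0.0, -0.0]
ft_force: [-0.9, -2.0, 5.5]
opening: 13.5
finger_force: 60.4
```

```bash
python3 -c "
from h import *
st()"
```

```text
7.4 [505.4 203.  183.7] yaw 134.27 F [-0.89 -1.98  5.5 ] T [-0.289  0.082 -0.572] 13.51744397150049 60.43763816356659 [ 0.3   0.4   1.71  0.    1.03 -0.48]
```

First stop found at yaw 134.3 (-0.57 N m). I'll back off 1.5 degrees and press down gently.

Call:
{"name": "drive_tool", "arguments": {"xyz": [[0, 0, 0], [0, 0, 0.06], [0, 0, 0.12], [0, 0, 0.12]], "spin": [0.3, 0.3, 0.3, 0.3], "jaw": [5, 5, 5, 5]}}

```text
clock: 7.9
position: [505.5, 203.1, 180.8]
tool_rot: [0.4, 0.916, -0.0, -0.0]
ft_force: [-0.6, -1.9, 5.9]
opening: 13.0
finger_force: 60.2
```

```bash
python3 -c "
from h import *
st()"
```

```text
7.9 [505.5 203.1 180.8] yaw 132.82 F [-0.62 -1.9   5.95] T [-0.234 -0.011  0.011] 12.959991729662933 60.16721248626709 [ 0.3   0.4   1.72 -0.    1.03 -0.45]
```

Past the ledge depth at 3 mm with low force; continue to about 7 mm.

Call:
{"name": "drive_tool", "arguments": {"xyz": [[0, 0, 0.05], [0, 0, 0.1], [0, 0, 0.15], [0, 0, 0.16], [0, 0, 0.16]], "spin": [0, 0, 0, 0, 0], "jaw": [5, 5, 5, 5, 5]}}

```text
clock: 8.52
position: [505.5, 203.1, 177.0]
tool_rot: [0.4, 0.916, -0.0, -0.0]
ft_force: [-1.3, -1.5, 7.9]
opening: 13.0
finger_force: 60.2
```

```bash
python3 -c "
from h import *
st()"
```

```text
8.525 [505.5 203.1 177. ] yaw 132.82 F [-1.34 -1.46  7.86] T [-0.281  0.169 -0.011] 13.03210737328097 60.243560671806335 [ 0.3   0.4   1.72 -0.    1.02 -0.45]
```

Call:
{"name": "drive_tool", "arguments": {"xyz": [[0, 0, 0], [0, 0, 0], [0, 0, 0], [0, 0, 0]], "spin": [-0.3, -0.6, -0.8, -0.8], "jaw": [5, 5, 5, 5]}}

```text
clock: 9.02
position: [505.8, 203.2, 177.1]
tool_rot: [0.368, 0.93, 0.0, 0.0]
ft_force: [-0.8, -0.7, 7.6]
opening: 13.2
finger_force: 60.4
```

```bash
python3 -c "
from h import *
st()"
```

```text
9.025 [505.8 203.2 177.1] yaw 136.83 F [-0.76 -0.72  7.59] T [-0.095  0.054 -0.008] 13.16111060935629 60.38367033004761 [ 0.3   0.4   1.72  0.    1.02 -0.52]
```

Past the stop freely. On to about yaw 171.5.

Call:
{"name": "drive_tool", "arguments": {"xyz": [[0, 0, 0], [0, 0, 0], [0, 0, 0], [0, 0, 0], [0, 0, 0], [0, 0, 0], [0, 0, 0], [0, 0, 0], [0, 0, 0], [0, 0, 0], [0, 0, 0], [0, 0, 0], [0, 0, 0], [0, 0, 0]], "spin": [-0.6, -1.2, -1.8, -2.4, -3.0, -3.6, -4.2, -4.8, -5.4, -6.0, -6.4, -6.8, -7.0, -7.0], "jaw": [5, 5, 5, 5, 5, 5, 5, 5, 5, 5, 5, 5, 5, 5]}}

```text
clock: 10.78
position: [506.0, 203.5, 177.2]
tool_rot: [0.071, 0.997, 0.0, 0.0]
ft_force: [-0.1, -0.3, 7.5]
opening: 12.7
finger_force: 60.4
```

```bash
python3 -c "
from h import *
st()"
```

```text
10.775 [506.  203.5 177.2] yaw 171.83 F [-0.08 -0.27  7.5 ] T [ 0.157 -0.046 -0.032] 12.667285379124657 60.36843180656433 [ 0.3   0.4   1.72  0.    1.02 -1.13]
```

Call:
{"name": "drive_tool", "arguments": {"xyz": [[0, 0, 0], [0, 0, 0], [0, 0, 0]], "spin": [-0.15, -0.3, -0.3], "jaw": [5, 5, 5]}}

```text
clock: 11.15
position: [506.0, 203.5, 177.2]
tool_rot: [0.058, 0.998, 0.0, 0.0]
ft_force: [1.0, 0.1, 8.1]
opening: 13.0
finger_force: 60.4
```

```bash
python3 -c "
from h import *
st()"
```

```text
11.15 [506.  203.5 177.2] yaw 173.32 F [1.02 0.14 8.06] T [ 0.229 -0.11   0.004] 13.014432228050042 60.366942286491394 [ 0.3   0.4   1.72  0.    1.02 -1.16]
```

Call:
{"name": "drive_tool", "arguments": {"xyz": [[0, 0, -0.1], [0, 0, -0.2], [0, 0, -0.3], [0, 0, -0.4], [0, 0, -0.5], [0, 0, -0.5]], "spin": [0, 0, 0, 0, 0, 0], "jaw": [5, 5, 5, 5, 5, 5]}}

```text
clock: 11.9
position: [504.8, 202.9, 188.5]
tool_rot: [0.059, 0.998, -0.001, -0.001]
ft_force: [-0.4, -0.8, -3.3]
opening: 13.1
finger_force: 58.8
```

It is free: only the cap's weight remains. I'll lift it clear and plan the carry.

Call:
{"name": "drive_tool", "arguments": {"xyz": [[0, 0, -0.3], [0, 0, -0.6], [0, 0, -0.9], [0, 0, -1.2], [0, 0, -1.8], [0, 0, -2.4], [0, 0, -3.0], [0, 0, -3.2], [0, 0, -3.2]], "spin": [0, 0, 0, 0, 0, 0, 0, 0, 0], "jaw": [5, 5, 5, 5, 5, 5, 5, 5, 5]}}

```text
clock: 13.02
position: [505.6, 203.2, 269.5]
tool_rot: [0.059, 0.998, 0.0, 0.0]
ft_force: [0.3, 0.2, -4.4]
opening: 12.8
finger_force: 58.9
```

```bash
python3 -c "
from h import *
st();go(488.6,-240.7,269,173.3)"
```

```text
13.025 [505.6 203.2 269.5] yaw 173.28 F [ 0.35  0.21 -4.43] T [ 0.025  0.043 -0.068] 12.783663723067049 58.8859087228775 [ 0.3   0.3   1.62 -0.    1.22 -1.16]
units [-1.4010e+00 -1.7713e+01  1.7000e-02] spin -0.004 yaw0 173.2800553682344
```

Call:
{"name": "drive_tool", "arguments": {"xyz": [[-0.05, -0.6, 0], [-0.1, -1.8, 0], [-0.3, -3.4, 0], [-0.4, -5, 0], [-0.5, -6.6, 0], [-0.6, -8.2, 0], [-0.8, -9.8, 0], [-0.9, -11.4, 0], [-1, -13, 0], [-1.2, -14.6, 0], [-1.3, -16, 0], [-1.4, -17, 0], [-1.4, -17.5, 0], [-1.4, -17.7, 0], [-1.4, -17.7, 0], [-1.4, -17.7, 0]], "spin": [0, 0, 0, 0, 0, 0, 0, 0, 0, 0, 0, 0, 0, 0, 0, 0], "jaw": [5, 5, 5, 5, 5, 5, 5, 5, 5, 5, 5, 5, 5, 5, 5, 5]}}

```text
clock: 15.02
position: [488.7, -239.7, 269.3]
tool_rot: [0.058, 0.998, 0.0, -0.0]
ft_force: [0.4, -0.1, -3.1]
opening: 13.1
finger_force: 59.0
```

Call:
{"name": "drive_tool", "arguments": {"xyz": [[0, 0, 0.5], [0, 0, 1.5], [0, 0, 2.5], [0, 0, 3.5], [0, 0, 4.5], [0, 0, 5.5], [0, 0, 6.5], [0, 0, 7.3], [0, 0, 7.8], [0, 0, 8], [0, 0, 8]], "spin": [0, 0, 0, 0, 0, 0, 0, 0, 0, 0, 0], "jaw": [5, 5, 5, 5, 5, 5, 5, 5, 5, 5, 5]}}

```text
clock: 16.4
position: [488.7, -240.4, 69.4]
tool_rot: [0.059, 0.998, -0.0, 0.0]
ft_force: [-0.0, -0.1, -3.3]
opening: 12.7
finger_force: 59.0
```

```bash
python3 -c "
from h import *
st();shot('side','s2')"
```

```text
16.4 [ 488.7 -240.4   69.4] yaw 173.29 F [-0.03 -0.14 -3.32] T [ 0.001 -0.007 -0.035] 12.672709866234143 59.006118178367615 [-0.54  0.56  1.79 -0.    0.79 -2.  ]
```

View pics/s2.png

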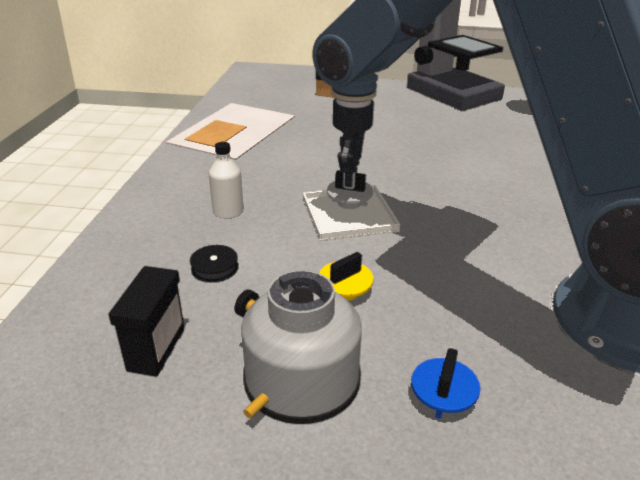

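The cap hangs level over the tray at about (350,195), the tank is open at (301,290) and the bystanders haven't moved. Next I'll lower it to contact (expected TCP z about 44).

Call:
{"name": "drive_tool", "arguments": {"xyz": [[0, 0, 0.4], [0, 0, 0.7], [0, 0, 0.84], [0, 0, 0.9], [0, 0, 0.94], [0, 0, 0.94]], "spin": [0, 0, 0, 0, 0, 0], "jaw": [5, 5, 5, 5, 5, 5]}}

```text
clock: 17.2
position: [488.7, -240.4, 45.9]
tool_rot: [0.059, 0.998, -0.0, 0.0]
ft_force: [0.8, 0.0, -2.9]
opening: 13.0
finger_force: 59.1
```

Call:
{"name": "drive_tool", "arguments": {"xyz": [[0, 0, 0.03], [0, 0, 0.06], [0, 0, 0.06]], "spin": [0, 0, 0], "jaw": [5, 5, 5]}}

```text
clock: 17.58
position: [488.7, -240.5, 44.5]
tool_rot: [0.059, 0.998, -0.0, 0.0]
ft_force: [-0.1, -0.2, 1.3]
opening: 13.0
finger_force: 59.3
```

Contact felt. I'll release and retreat.

Call:
{"name": "drive_tool", "arguments": {"xyz": [[0, 0, 0], [0, 0, 0], [0, 0, 0], [0, 0, 0], [0, 0, 0], [0, 0, 0]], "spin": [0, 0, 0, 0, 0, 0], "jaw": [14, 20, 28, 36, 40, 40]}}

```text
clock: 18.32
position: [488.6, -240.4, 44.3]
tool_rot: [0.059, 0.998, -0.0, 0.0]
ft_force: [0.8, 0.6, 0.2]
opening: 39.7
finger_force: 0.0
```

Call:
{"name": "drive_tool", "arguments": {"xyz": [[0, 0, -0.3], [0, 0, -0.9], [0, 0, -1.8], [0, 0, -3], [0, 0, -4.5], [0, 0, -5.5], [0, 0, -6], [0, 0, -6], [0, 0, -6]], "spin": [0, 0, 0, 0, 0, 0, 0, 0, 0], "jaw": [40, 40, 40, 40, 40, 40, 40, 40, 40]}}

```text
clock: 19.45
position: [488.2, -240.1, 193.4]
tool_rot: [0.059, 0.998, 0.0, -0.001]
ft_force: [-0.2, -0.0, -0.6]
opening: 39.5
finger_force: 0.0
```

```bash
python3 -c "
from h import *
st();shot('side','s3')
cv2.imwrite('pics/s3c.png',cv2.resize(cv2.imread('pics/s3.png')[140:260,270:430],(800,600)))"
```

```text
19.45 [ 488.2 -240.1  193.4] yaw 173.28 F [-0.22 -0.04 -0.61] T [0.025 0.042 0.039] 39.52339617903187 0.0 [-0.54  0.38  1.71 -0.    1.05 -2.  ]
```

View pics/s3c.png

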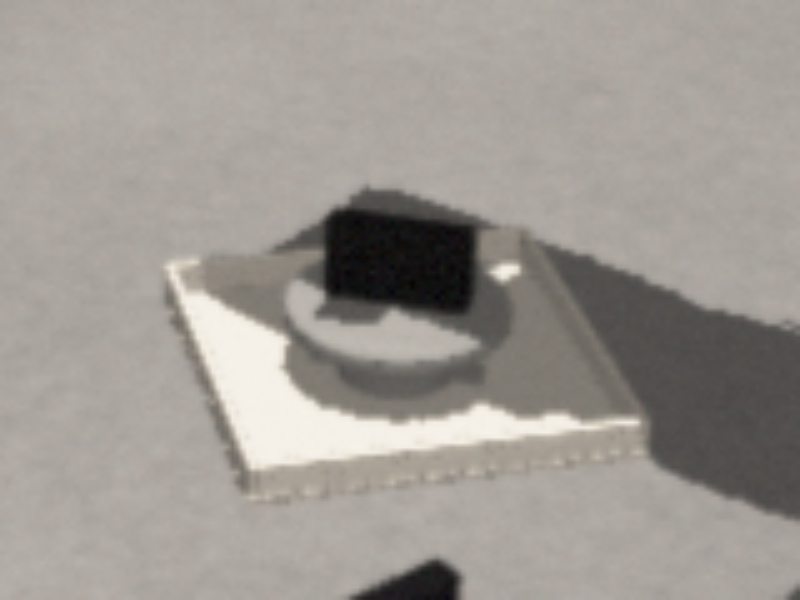

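The cap stands upright near the tray's centre (crop about (400,300)), with the gripper well clear.

```bash
python3 -c "
from cell import manip
print(manip.job_done())"
```

```text
the job is handed in; nothing more can be done
None
```

The tank is open and its cap stands upright and released near the centre of the white tray; the job was handed in at about 19.5 s, but the hand-in call returned no verdict.

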